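Key in a code on the market scale

TASK

Lift the loose grey cover off the scale's keys and stand it, open side down, on the bare counter; take it again by its ends and set it fully home on the floor of the plywood keeper, open side down and lengthwise between the side boards, never dropping it. Then press the scale's keys fully down and let them up, one at a time, in this order: round, bar, round again, square. Never press the cross-shaped key, and leave the bottle, the spool and the mug where they stand.

Things in the scene. Friction and masses are not known exactly. Their poses are not given: they have to be found in the camera images.
- scale: White label-printing counter scale, fixed. Origin: on the counter under the centre of its key deck; x points from the deck towards the steel weighing plate, y along the deck, z up. The flat deck is 120 mm (x) by 260 mm (y), its top 45 mm above the counter. Behind it (x = 60 to 250 mm) lies the body with the weighing plate, 240 mm wide, top 64 mm above the counter.
- deck (a point): Centre of the key deck's top, axes as the scale. Two guard ribs, each 12 mm (x) by 64 mm (y), 44 mm high above the deck, stand at x = -46 and +46 mm: 80 mm clear between them, open towards +y and -y. Key places (x, y): two under the cover, (-17, 0) and (17, 0) mm, and two open, (0, 88) and (0, -88) mm; which key is where varies.
- cover: Loose grey plastic box, open below: 70 mm long (its x), 50 mm wide (y), 36 mm high, walls 3 mm, about 0.12 kg. Origin: centre of its open rim, z up. It starts on the deck over two keys, lengthwise along the scale's x, its ends 5 mm from the guard ribs, which stand 8 mm above its top: there fingers fit only across its 50 mm width.
- keeper: Plywood keeper for the cover, fixed. Origin: centre of its underside; x along its open length, z up. Base 106 mm (x) by 84 mm (y), 12 mm thick; along each long edge an upright side board 12 mm thick, top 72 mm above the counter. The ends are open but for a sill at each, 10 mm wide (|x| = 41 to 51 mm), 6 mm above the base.
- keeper_floor (a point): Centre of the keeper's inner floor, 12 mm above the counter; axes as the keeper. Clear space 82 mm (x, between sills) by 60 mm (y, between side boards, which rise 60 mm above this floor). The cover stands here rim down, its long x along this x (either end first); fingers have room only at its two ends.
- key_round_top (a point): Centre of the top of the key with the round cap, 24 mm across. Black plastic, 16 mm high above the deck when up. Axes as the scale, z up.
- key_round (a joint): How far the key with the round cap is pushed down: 0 up, 0.006 m fully down. A spring key: it starts to move at about 1.5 N, takes about 5 N fully down and comes up again when let go.
- key_bar_top (a point): Centre of the top of the key with the plain bar cap, 24 mm long (along the scale's x) and 9 mm wide. Black plastic, 16 mm high above the deck when up. Axes as the scale, z up.
- key_bar (a joint): How far the key with the plain bar cap is pushed down: 0 up, 0.006 m fully down. A spring key: it starts to move at about 1.5 N, takes about 5 N fully down and comes up again when let go.
- key_square_top (a point): Centre of the top of the key with the square cap, 21 mm by 21 mm. Black plastic, 16 mm high above the deck when up. Axes as the scale, z up.
- key_square (a joint): How far the key with the square cap is pushed down: 0 up, 0.006 m fully down. A spring key: it starts to move at about 1.5 N, takes about 5 N fully down and comes up again when let go.
- key_cross_top (a point): Centre of the top of the key with the cross-shaped cap, two 24 mm by 8 mm bars crossing at right angles. Black plastic, 16 mm high above the deck when up. Axes as the scale, z up.
- key_cross (a joint): How far the key with the cross-shaped cap is pushed down: 0 up, 0.006 m fully down. A spring key: it starts to move at about 1.5 N, takes about 5 N fully down and comes up again when let go.
- glue: Bystander: white squeeze bottle, 52 mm across, 150 mm high; origin at the centre of its foot.
- spool: Bystander: wooden spool, 60 mm across, 60 mm high; origin at the centre of its foot.
- mug: Bystander: white mug, 80 mm across, 90 mm high, with a handle; origin at the centre of its foot.

How it is judged:
On the way, in this order (a step that is already met when the one before it is completed fails the run):
1. the cover stands on the counter, open side down, let go (height (world z) of cover below 0.004 m and angle between cover's own z axis and vertical below 0.06 rad and linear speed of cover below 0.02 m/s and contact force between the fingers and cover below 0.1 N), for 0.1 s.
2. the cover stands in the keeper, let go (z of cover in the frame of keeper_floor between -0.003 and 0.003 m and horizontal distance between cover and keeper_floor below 0.012 m and angle between cover's own z axis and vertical below 0.06 rad and angle between the x axis of cover and the x axis of keeper_floor, either way round below 0.25 rad and linear speed of cover below 0.02 m/s and contact force between the fingers and cover below 0.1 N), for 0.2 s.
3. the round key is pressed down alone (value of joint key_round above 0.004 m and value of joint each of key_bar, key_square, key_cross below 0.002 m), for 0.05 s.
4. the bar key is pressed down alone (value of joint key_bar above 0.004 m and value of joint each of key_round, key_square, key_cross below 0.002 m), for 0.05 s.
5. the round key is pressed down alone again (all of step 3), for 0.05 s.
6. the square key is pressed down alone (value of joint key_square above 0.004 m and value of joint each of key_round, key_bar, key_cross below 0.002 m), for 0.05 s.
At the end, for the whole second after the job is handed in: The cover stands on the keeper's floor (rim within 3 mm of it), open side down, level within 0.06 rad, lengthwise within 0.25 rad, centred within 12 mm, at rest and let go; all four keys are up (within 1.5 mm). Each key press counts when that key is at least 4 mm down and the others less than 2 mm (all of step 2 and value of joint each of key_round, key_bar, key_square, key_cross below 0.0015 m); the robot touches nothing.
It fails at once if the cross-shaped key is pressed (3 mm or more) (value of joint key_cross above 0.003 m).
It fails at once if the cover is dropped (moves faster than 0.5 m/s without the fingers touching it) (linear speed of cover above 0.5 m/s and contact force between the fingers and cover below 0.05 N).
It fails at once if a bystander is moved more than 30 mm or tipped (distance of any of glue, spool, mug from where it was at the start of the episode above 0.03 m or angle between any of glue, spool, mug's own z axis and vertical above 0.4 rad).
It also fails if it takes over 72 s, if anything falls off the work surface, if the arm or the gripper's body presses on something with over 40 N, if the wrist force passes 120 N, or if a joint passes its speed limit or range.

ROBOT

A 7-joint arm with a two-finger parallel gripper is mounted at the origin on the work surface. World frame = base frame: x ahead of the robot, y to its left, z up, the work surface at z = 0. Lengths are in m, angles in rad, forces in N, time in s.
With the tool pointing down it reaches from about 0.4 to 0.85 m from the base axis. Payload 4.4 kg.
Tool frame: the origin (TCP) lies at the very end of the fingers, on their centre line; the grasp point (between the pads) lies 19 mm behind it; z points along the fingers, y is the line along which they close (so a half turn about z gives the same grasp; the last joint's range is limited). The gripper opens to 94 mm and grips with 3 to 60 N. Pads are 16 mm wide; open, the fingers measure 119 mm over their backs; the gripper's body (75 mm by 177 mm) begins 78 mm behind the grasp point.
Start: joints at [1.035, 0.628, 0.038, 1.517, -0.027, 0.996, -0.02], TCP at [0.294, -0.58, 0.205] pointing down, gripper open.
Joint ranges: [-3.06, 3.06], [-0.37, 2.12], [-1.25, 1.32], [0.18, 2.47], [-1.1, 4.24], [0.23, 1.98], [-2.94, 2.94]. Speed limits (rad/s): [2.57, 2.57, 3.14, 3.14, 3.14, 3.14, 3.14].

INTERFACE

Orientations are given as a unit quaternion [x, y, z, w].
In Python, from bench import get_state, imaging, ticket gives the robot as it stands.
- The arm moves only by the tool arm_command, never from a script. Its argument "rows" is a list of rows, each an object of numbers: "grip": the opening, from 0 (shut) to 1 (fully open); "tx", "ty", "tz": the shift along the tool's x, y, z in m; "spin": the turn about the tool's z in rad. A call has 1 to 5 rows; each row shifts and turns the commanded pose from where the row before left it, along the tool's axes as they then stand; what a row does not reach is not made up. A row lasts 1/10 s, in which the tool goes at most 50 mm and 8.59 degrees, less where a joint would pass 70% of its speed; a pose out of reach is approached as far as the arm can. A call with a gripper value outside its range is refused whole. The fingers move at their own pace and stop on an object; "newtons" is the grip in N (left out, the last holds). Time passes only in rows, so rows that do not move let the fingers close. It gives the time, the measured TCP pose, the force, the opening and the grip force at its end, in the units of the state.
- get_state(): the state, without advancing time (a new reading comes with each control period).
- imaging.camera(name): name is "scene" or "top"; returns a dict with "pixels" (480x640x3 uint8, red, green, blue), "fovy" (degrees; the focal length in pixels is half the picture's height over the tangent of half this angle, whatever the lens; pixels are square), "cx", "cy" (the principal point, pixels), "k1" (the pictures are not rectified: a ray, as slopes to the right and down, at radius r is drawn at 1 + k1 r^2 times it, then the intrinsics apply), "view" (4x4, takes a point from world to camera coordinates). Camera axes: x right, y down, z forward; pixel columns grow to the right and rows downward; lengths in m; the calibration is good to about 2 mm. A picture is of the moment at which its call begins. There is no depth.
- ticket.close_job(): hands the job in; it is judged then, once.
The state is a dict: "time": time; "joint_pos": joint angles; "dq": joint speeds; "effort": joint torques, N m; "position": TCP position; "eef_rot": TCP orientation; "wrist_force": force on the tool from outside, world axes, zero at the start; "wrist_torque": the same for the moment, N m; "gripper_width": opening from 0.0 (shut) to 1.0 (fully open); "gripper_force": force on a finger pad.
Only numpy, scipy, OpenCV 4.12 (cv2) and the standard library are available. Lean on these libraries where they do the work, as an engineer would, in place of code of your own. Each camera call takes 0.05 s, during which the arm holds its last target. There are 200 camera calls.

## Working session

There is one attempt and no reset: what is moved stays moved. The work goes in short steps, Python scripts to look and compute and a tool call to move; the robot and the scene stay as the last step left them, time stands still between calls to the robot, and variables do not carry over. Pictures are saved under pics/ and viewed, at most 10 in all, crops included, and the job is handed in when it is done.

Besides the shell and the picture viewer there is one more tool, called after "Request:" in YAML: its name, and indented under it one key for each argument. arm_command: Moves the arm, as the interface text tells. Its arguments: {"type":"object","properties":{"rows":{"type":"array"},"newtons":{"type":"number"}},"required":["rows"]}

```bash
mkdir -p pics; ls; cat > h.py <<'E'
import numpy as np, cv2
from bench import get_state, imaging, ticket
def cam(n):
    c=imaging.camera(n); f=240/np.tan(np.radians(c["fovy"])/2)
    c["K"]=np.array([[f,0,c["cx"]],[0,f,c["cy"]],[0,0,1.]]); c["d"]=np.array([c["k1"],0,0,0,0.]); c["V"]=np.array(c["view"]); return c
def ray(c,uv):
    p=cv2.undistortPoints(np.array(uv,float).reshape(-1,1,2),c["K"],c["d"])[:,0]
    R=c["V"][:3,:3]; o=-R.T@c["V"][:3,3]
    return o,np.c_[p,np.ones(len(p))]@R
def plane(c,uv,z):
    o,d=ray(c,uv); return o+d*((z-o[2])/d[:,2])[:,None]
def proj(c,P):
    P=np.array(P,float).reshape(-1,3); r,_=cv2.Rodrigues(c["V"][:3,:3])
    return cv2.projectPoints(P,r,c["V"][:3,3],c["K"],c["d"])[0][:,0]
def save(c,n): cv2.imwrite("pics/"+n,cv2.cvtColor(np.ascontiguousarray(c["pixels"]),cv2.COLOR_RGB2BGR))
E
python3 - <<'E'
from h import *
for n in("scene","top"):
    c=cam(n); save(c,n+"0.png"); R=c["V"][:3,:3]; print(n,c["fovy"],c["cx"],c["cy"],c["k1"],-R.T@c["V"][:3,3],R[2])
print(get_state())
E
```

```text
pics
scene 53.48941508992239 327.8233087448746 240.70216182594248 -0.06540597844493659 [1.15809629 0.24278805 0.81079202] [-0.58775642 -0.21855637 -0.77895796]
top 51.59669764915995 318.9484886666757 241.80709947755696 0.04438920678575745 [0.50260807 0.06951521 1.06171822] [ 0.09632931 -0.01892249 -0.99516964]
{'time': 0.1, 'joint_pos': array([ 1.03521931,  0.62920729,  0.0384504 ,  1.51819635, -0.02697394,
        0.99631432, -0.01999351]), 'dq': array([ 0.0007782 , -0.00055683,  0.00035587, -0.00371425,  0.00082623,
       -0.00023329,  0.00049076]), 'effort': array([ 3.41220555e-03, -5.50801277e+01,  1.14774428e+00, -1.87121469e+01,
       -5.21138683e-02,  1.91996730e-02,  4.10369159e-05]), 'position': array([ 0.29401102, -0.57907462,  0.20469914]), 'eef_rot': array([ 9.72537919e-01,  2.32743098e-01, -2.05071160e-04, -7.77017289e-04]), 'wrist_force': array([ 0.10165018,  0.58591683, -0.12251832]), 'wrist_torque': array([ 0.0280886 , -0.04178386,  0.00579544]), 'gripper_force': 0.0, 'gripper_width': 1.00089702364615}
```

View pics/top0.png

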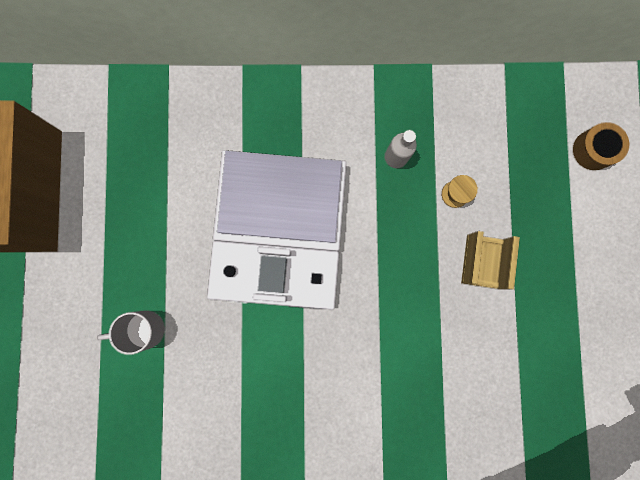

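View pics/scene0.png

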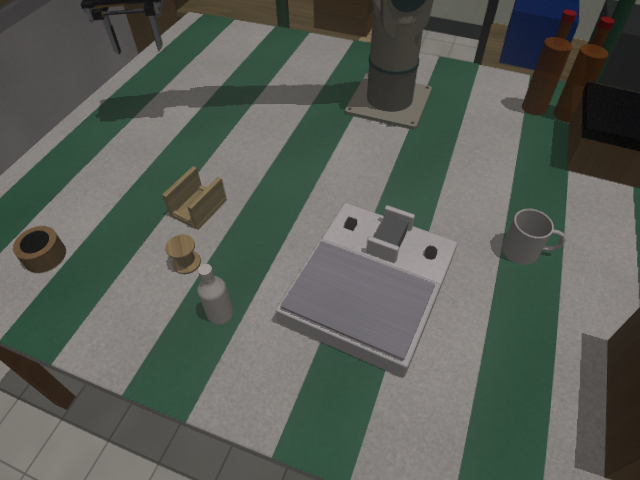

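The top view shows the scale with a round key at (230,271), a square key at (316,279) and the cover at (273,274). The keeper is at (490,262), the spool at (460,191), the bottle at (402,150) and the mug at (131,333). I'll crop for detail and run first measurements.

```bash
python3 - <<'E'
from h import *
c=cam("top"); s=cam("scene"); np.savez("c0.npz",t=c["pixels"],s=s["pixels"])
p=c["pixels"]; q=s["pixels"]
a=cv2.resize(p[222:302,450:530],(400,400),interpolation=cv2.INTER_CUBIC); b=cv2.resize(p[232:312,204:284+70],(750,400),interpolation=cv2.INTER_CUBIC)[:,:]
d=cv2.resize(q[160:240,155:235],(400,400),interpolation=cv2.INTER_CUBIC)
im=np.vstack([np.hstack([cv2.resize(a,(300,300)),cv2.resize(d,(300,300))]),cv2.resize(b,(600,300))[:,:]])
cv2.imwrite("pics/crop.png",im[:,:,::-1])
g=p.astype(int); mx=g.max(2)
lab=((mx<60)).astype(np.uint8)
n,l,st,ce=cv2.connectedComponentsWithStats(lab)
for i in range(1,n):
    if 200<ce[i][0]<350 and 250<ce[i][1]<300 and st[i][4]>20: print("dark",ce[i],st[i],plane(c,ce[i],.061))
lab=((abs(g-g.mean(2,keepdims=True)).max(2)<14)&(mx<165)&(mx>70)).astype(np.uint8)
lab[:,:250]=0;lab[:,296:]=0;lab[:248]=0;lab[300:]=0
n,l,st,ce=cv2.connectedComponentsWithStats(lab)
for i in range(1,n):
    if st[i][4]>60:
        ys,xs=np.where(l==i); r=cv2.boxPoints(cv2.minAreaRect(np.c_[xs,ys].astype(np.float32)))
        P=plane(c,r,.081);print("cover",ce[i],st[i],P.round(4).tolist(),plane(c,ce[i],.081)); print(np.linalg.norm(np.diff(P,axis=0),axis=1))
# wood
hsv=cv2.cvtColor(p,cv2.COLOR_RGB2HSV); w=cv2.inRange(hsv,(10,60,60),(30,255,255)); w[:,:420]=0;w[:,560:]=0;w[:150]=0;w[320:]=0
n,l,st,ce=cv2.connectedComponentsWithStats(w)
for i in range(1,n):
    if st[i][4]>60: print("wood",ce[i],st[i])
E
```

```text
dark [229.44660194 270.99029126] [224 266  12  11 103] [[0.54244686 0.23055807 0.061     ]]
dark [316.15909091 278.30681818] [312 274  10  10  88] [[0.52581352 0.05693526 0.061     ]]
cover [274.48300537 272.85509839] [ 258  251   38   42 1118] [[0.5021, 0.172, 0.081], [0.5845, 0.1671, 0.081], [0.5796, 0.098, 0.081], [0.4971, 0.1035, 0.081]] [[0.53697704 0.13911617 0.081     ]]
[0.08254266 0.06923768 0.08264945]
wood [459.26558891 190.94226328] [441 175  37  33 866]
wood [489.95563013 261.12192394] [ 461  231   59   58 2682]
```

View pics/crop.png

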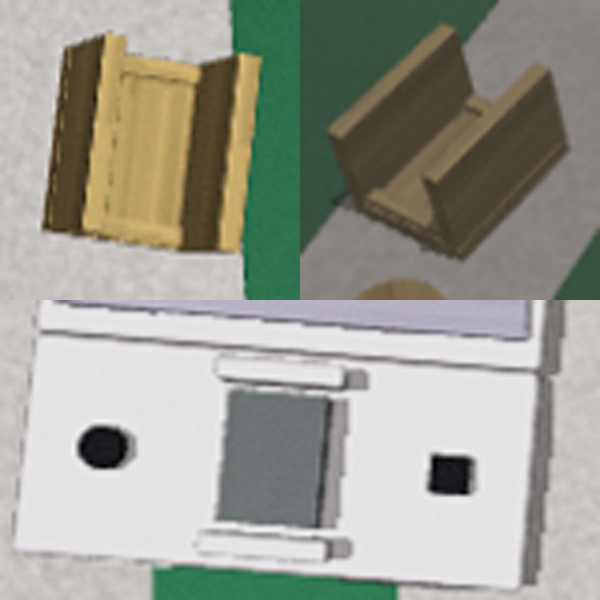

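Crops: round and square keys are open, at crop (103,447) and (451,474). The cover top's corners are at about (230,391), (329,398), (318,527) and (217,521). The keeper board tops' outer corners are at about (107,35), (262,58), (238,252) and (83,232) in the left crop.

```bash
python3 - <<'E'
from h import *
c=cam("top"); s=cam("scene")
def rep(n,P):
    print(n,P.round(4).tolist(),"c",P.mean(0).round(4),"sides",np.linalg.norm(np.roll(P,-1,0)-P,axis=1).round(4))
C=np.array([(230,391),(329,398),(318,527),(217,521)],float); C=np.c_[204+C[:,0]/4,232+(C[:,1]-300)/3.75]-.0
rep("cover",plane(c,C,.081))
K=np.array([(107,35),(262,58),(238,252),(83,232)],float); K=np.c_[450+K[:,0]/3.75,222+K[:,1]/3.75]
P=plane(c,K,.072); rep("keeper",P); 
e=P[0]-P[3]+P[1]-P[2]; f=P[0]-P[1]+P[3]-P[2]; print("yaw",np.arctan2(e[1],e[0]),np.arctan2(-f[0],f[1]))
# scene crop check: board top corners
S=np.array([(330,135),(448,26),(553,66),(428,182)],float); S=np.c_[155+S[:,0]/3.75,160+S[:,1]/3.75]
rep("keeper scene",plane(s,S,.072))
q=s["pixels"].max(2); n,l,st,ce=cv2.connectedComponentsWithStats((q<45).astype(np.uint8))
for i in range(1,n):
    if 320<ce[i][0]<460 and 200<ce[i][1]<280 and st[i][4]>15: print(ce[i],st[i],plane(s,ce[i],.058))
for n,uv in(("spool",(460,186)),("glue",(409,136)),("mug",(131,333))): print(n,plane(c,uv,{"spool":.06,"glue":.15,"mug":.09}[n]))
st=get_state(); from scipy.spatial.transform import Rotation as R
print(R.from_quat(st["eef_rot"]).as_matrix().round(4), st["position"])
E
```

```text
cover [[0.57, 0.1646, 0.081], [0.5658, 0.1158, 0.081], [0.4982, 0.1215, 0.081], [0.502, 0.1709, 0.081]] c [0.534  0.1432 0.081 ] sides [0.0489 0.0677 0.0495 0.0683]
keeper [[0.6165, -0.2703, 0.072], [0.6033, -0.3523, 0.072], [0.5002, -0.3343, 0.072], [0.5114, -0.253, 0.072]] c [ 0.5578 -0.3025  0.072 ] sides [0.0831 0.1046 0.082  0.1064]
yaw -0.1677306332308278 -0.1485632890229322
keeper scene [[0.5482, -0.1795, 0.072], [0.4405, -0.1538, 0.072], [0.4508, -0.0805, 0.072], [0.5621, -0.1109, 0.072]] c [ 0.5004 -0.1312  0.072 ] sides [0.1107 0.074  0.1153 0.07  ]
spool [[ 0.71180991 -0.24028188  0.06      ]]
glue [[ 0.78946134 -0.11975903  0.15      ]]
mug [[0.42560042 0.41110659 0.09      ]]
[[ 8.917e-01  4.527e-01 -3.000e-04]
 [ 4.527e-01 -8.917e-01  6.000e-04]
 [ 0.000e+00 -6.000e-04 -1.000e+00]] [ 0.29419785 -0.57940686  0.20516696]
```

```bash
python3 - <<'E'
from h import *
c=cam("top"); s=cam("scene")
print(c["V"].round(3),s["V"].round(3))
print("base", proj(s,[[0,0,0]]), "tcp",proj(s,[get_state()["position"]]))
print("keys",proj(s,[[.5424,.2306,.061],[.5258,.0569,.061],[.534,.1432,.081],[.5578,-.3025,.072],[.7118,-.2403,.06],[.4256,.411,.09]]))
E
```

```text
[[-0.011 -1.     0.018  0.056]
 [-0.995  0.01  -0.097  0.602]
 [ 0.096 -0.019 -0.995  1.009]
 [ 0.     0.     0.     1.   ]] [[-0.348  0.937 -0.     0.176]
 [ 0.73   0.271 -0.627 -0.403]
 [-0.588 -0.219 -0.779  1.365]
 [ 0.     0.     0.     1.   ]]
base [[388.75074841 101.03574845]] tcp [[138.9303216   50.13959029]]
keys [[429.52273954 249.32731378]
 [349.86456699 220.64781933]
 [389.53862322 228.21118739]
 [191.41105047 185.18287084]
 [180.18364407 247.63553136]
 [531.17195542 222.30224935]]
```

Request:
arm_command:
  rows:
    - {"spin": 0.141}
    - {"spin": 0.141}
    - {"spin": 0.141}
    - {"spin": 0.142}
    - {}

```text
invalid input at $.rows[0]: expected keys grip, tx, ty, tz, spin
```

```bash
cat >> h.py <<'E'
from scipy.spatial.transform import Rotation as Rot
def go(x,y,z,yaw):
    s=get_state(); R=Rot.from_quat(s["eef_rot"]).as_matrix(); yw=np.arctan2(R[1,0],R[0,0]); p=s["position"]
    T=np.array([[np.cos(yaw),np.sin(yaw),0],[np.sin(yaw),-np.cos(yaw),0],[0,0,-1]])
    d=np.array([x,y,z])-p
    print("pos",p.round(4),"yaw",round(yw,4),"tilt",R[2,:2].round(4),"grip",round(s["gripper_width"],3),s["gripper_force"],"F",s["wrist_force"].round(1),"t",s["time"])
    print(" spin",round((yw-yaw+np.pi)%(2*np.pi)-np.pi,4),"shift in new tool axes",(T.T@d).round(4),"in present",(R.T@d).round(4))
def tri(c,u,s,v):
    o1,d1=ray(c,u);o2,d2=ray(s,v);A=np.c_[d1[0],-d2[0]];t=np.linalg.lstsq(A,o2-o1,rcond=None)[0]
    a=o1+t[0]*d1[0];b=o2+t[1]*d2[0];return (a+b)/2,np.linalg.norm(a-b)
E
python3 - <<'E'
from h import *
c=cam("top"); s=cam("scene")
S=np.array([(330,135),(448,26),(553,66),(428,182)],float); S=np.c_[155+(S[:,0]-300)/3.75,160+S[:,1]/3.75]
P=plane(s,S,.072);print(P.round(4).tolist(),P.mean(0))
q=s["pixels"].max(2)
for u0,v0,tu in((430,252,(229.45,270.99)),(350,223,(316.16,278.31))):
    w=q[v0-12:v0+12,u0-12:u0+12]; ys,xs=np.where(w<70); v=(xs.mean()+u0-12,ys.mean()+v0-12); print(len(xs),v,tri(c,tu,s,v),plane(s,v,.056))
go(.534,.1437,.205,-.0955)
E
```

```text
[[0.6084, -0.344, 0.072], [0.5035, -0.3268, 0.072], [0.5126, -0.249, 0.072], [0.6209, -0.2706, 0.072]] [ 0.56132304 -0.29758784  0.072     ]
129 (np.float64(430.37984496124034), np.float64(252.30232558139534)) (array([0.54260291, 0.23285478, 0.0525448 ]), np.float64(0.001898885524242569)) [[0.54510809 0.23381442 0.056     ]]
115 (np.float64(350.4695652173913), np.float64(223.4)) (array([0.52577964, 0.05765341, 0.05259879]), np.float64(0.0017095699085588698)) [[0.52840817 0.0593093  0.056     ]]
pos [ 0.2943 -0.5796  0.2055] yaw 0.4698 tilt [ 0.0001 -0.    ] grip 1.001 0.0 F [-0.4 -0.3 -1.4] t 0.5
 spin 0.5653 shift in new tool axes [ 1.696e-01 -7.428e-01  5.000e-04] in present [ 5.411e-01 -5.364e-01  5.000e-04]
```

Request:
arm_command:
  rows:
    - {"grip": 1, "tx": 0, "ty": 0, "tz": 0, "spin": 0.141}
    - {"grip": 1, "tx": 0, "ty": 0, "tz": 0, "spin": 0.141}
    - {"grip": 1, "tx": 0, "ty": 0, "tz": 0, "spin": 0.141}
    - {"grip": 1, "tx": 0, "ty": 0, "tz": 0, "spin": 0.142}
    - {"grip": 1, "tx": 0.01, "ty": -0.045, "tz": 0, "spin": 0}

```text
time: 1.0
position: [0.305, -0.5409, 0.2053]
eef_rot: [0.999, -0.053, -0.001, 0.003]
wrist_force: [0.5, 0.6, 0.1]
gripper_width: 0.994
gripper_force: 0.0
```

Request:
arm_command:
  rows:
    - {"grip": 1, "tx": 0.011, "ty": -0.045, "tz": 0, "spin": 0}
    - {"grip": 1, "tx": 0.011, "ty": -0.045, "tz": 0, "spin": 0}
    - {"grip": 1, "tx": 0.011, "ty": -0.045, "tz": 0, "spin": 0}
    - {"grip": 1, "tx": 0.011, "ty": -0.045, "tz": 0, "spin": 0}
    - {"grip": 1, "tx": 0.011, "ty": -0.045, "tz": 0, "spin": 0}

```text
time: 1.5
position: [0.3852, -0.3152, 0.2057]
eef_rot: [0.999, -0.048, 0.0, 0.0]
wrist_force: [0.4, -0.7, -0.8]
gripper_width: 0.998
gripper_force: 0.0
```

Request:
arm_command:
  rows:
    - {"grip": 1, "tx": 0.011, "ty": -0.045, "tz": 0, "spin": 0}
    - {"grip": 1, "tx": 0.011, "ty": -0.045, "tz": 0, "spin": 0}
    - {"grip": 1, "tx": 0.011, "ty": -0.045, "tz": 0, "spin": 0}
    - {"grip": 1, "tx": 0.011, "ty": -0.045, "tz": 0, "spin": 0}
    - {"grip": 1, "tx": 0.011, "ty": -0.045, "tz": 0, "spin": 0}

```text
time: 2.0
position: [0.4614, -0.0964, 0.2058]
eef_rot: [0.999, -0.048, 0.001, 0.0]
wrist_force: [0.8, 0.1, -1.3]
gripper_width: 0.996
gripper_force: 0.0
```

```bash
python3 - <<'E'
from h import *
go(.534,.1437,.13,-.0955); print(get_state()["joint_pos"].round(2))
E
```

```text
pos [ 0.4614 -0.0964  0.2058] yaw -0.0953 tilt [0.001 0.   ] grip 0.996 0.0 F [ 0.8  0.1 -1.3] t 2.0
 spin 0.0002 shift in new tool axes [ 0.0494 -0.246   0.0758] in present [ 0.0494 -0.2459  0.0759]
[ 0.02  0.38  0.17  2.   -0.09  0.77 -1.42]
```

Request:
arm_command:
  rows:
    - {"grip": 1, "tx": 0.01, "ty": -0.048, "tz": 0, "spin": 0}
    - {"grip": 1, "tx": 0.01, "ty": -0.048, "tz": 0, "spin": 0}
    - {"grip": 1, "tx": 0.01, "ty": -0.048, "tz": 0, "spin": 0}
    - {"grip": 1, "tx": 0.01, "ty": -0.048, "tz": 0, "spin": 0}
    - {"grip": 1, "tx": 0.008, "ty": -0.048, "tz": 0, "spin": 0}

```text
time: 2.5
position: [0.5321, 0.1382, 0.2058]
eef_rot: [0.999, -0.048, 0.0, -0.0]
wrist_force: [0.5, -0.9, 0.4]
gripper_width: 0.998
gripper_force: 0.0
```

Request:
arm_command:
  rows:
    - {"grip": 1, "tx": 0, "ty": 0, "tz": 0.04, "spin": 0}
    - {"grip": 1, "tx": 0, "ty": 0, "tz": 0.03, "spin": 0}
    - {"grip": 1, "tx": 0, "ty": 0, "tz": 0, "spin": 0}

```text
time: 2.8
position: [0.5284, 0.1359, 0.1322]
eef_rot: [0.999, -0.047, -0.004, 0.001]
wrist_force: [-0.5, -0.5, 0.6]
gripper_width: 1.005
gripper_force: 0.0
```

```bash
python3 - <<'E'
from h import *
go(.534,.1437,.057,-.0955)
a=cam("top")["pixels"]; b=cam("scene")["pixels"]
im=np.hstack([cv2.resize(a[200:340,200:360],(400,350)),cv2.resize(b[170:310,310:470],(400,350))]); cv2.imwrite("pics/pre.png",im[:,:,::-1])
E
```

```text
pos [0.5284 0.1359 0.1322] yaw -0.0942 tilt [-0.0071  0.0029] grip 1.005 0.0 F [-0.5 -0.5  0.6] t 2.8
 spin 0.0013 shift in new tool axes [ 0.0049 -0.0083  0.0752] in present [ 0.0054 -0.0085  0.0752]
```

View pics/pre.png

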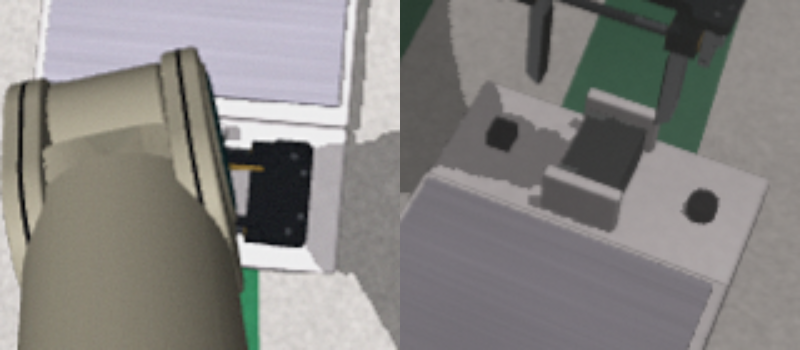

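The fingers straddle the cover, well above it; the scene half shows the cover between the ribs around (605,155). I'm correcting the offset, then descending.

Request:
arm_command:
  rows:
    - {"grip": 1, "tx": 0.005, "ty": -0.0083, "tz": 0.02, "spin": 0}
    - {"grip": 1, "tx": 0, "ty": 0, "tz": 0, "spin": 0}
    - {"grip": 1, "tx": 0, "ty": 0, "tz": 0, "spin": 0}

```text
time: 3.2
position: [0.5379, 0.1437, 0.1169]
eef_rot: [0.999, -0.048, 0.001, -0.0]
wrist_force: [0.5, -1.3, 0.8]
gripper_width: 0.998
gripper_force: 0.0
```

```bash
python3 - <<'E'
from h import *
go(.534,.144,.057,-.0955)
E
```

```text
pos [0.5379 0.1437 0.1169] yaw -0.0956 tilt [ 0.0016 -0.0005] grip 0.998 0.0 F [ 0.5 -1.3  0.8] t 3.2
 spin -0.0001 shift in new tool axes [-0.0039  0.      0.0599] in present [-0.004   0.0001  0.0599]
```

Request:
arm_command:
  rows:
    - {"grip": 1, "tx": -0.0035, "ty": 0, "tz": 0.02, "spin": 0}
    - {"grip": 1, "tx": 0, "ty": 0, "tz": 0.02, "spin": 0}
    - {"grip": 1, "tx": 0, "ty": 0, "tz": 0.02, "spin": 0}
    - {"grip": 1, "tx": 0, "ty": 0, "tz": 0, "spin": 0}
    - {"grip": 1, "tx": 0, "ty": 0, "tz": 0, "spin": 0}

```text
time: 3.7
position: [0.5344, 0.144, 0.0567]
eef_rot: [0.999, -0.048, 0.001, -0.0]
wrist_force: [0.7, -0.3, -0.2]
gripper_width: 1.001
gripper_force: 0.0
```

Request:
arm_command:
  rows:
    - {"grip": 0.45, "tx": 0, "ty": 0, "tz": 0, "spin": 0}
    - {"grip": 0.4, "tx": 0, "ty": 0, "tz": 0, "spin": 0}
    - {"grip": 0.4, "tx": 0, "ty": 0, "tz": 0, "spin": 0}
    - {"grip": 0.4, "tx": 0, "ty": 0, "tz": 0, "spin": 0}
    - {"grip": 0.4, "tx": 0, "ty": 0, "tz": 0, "spin": 0}
  newtons: 15

```text
time: 4.2
position: [0.5338, 0.1443, 0.0557]
eef_rot: [0.999, -0.048, 0.0, -0.0]
wrist_force: [0.0, 0.3, 0.8]
gripper_width: 0.612
gripper_force: 0.0
```

```bash
python3 - <<'E'
from h import *
go(.534,.144,.057,-.0955)
E
```

```text
pos [0.5338 0.1443 0.0557] yaw -0.0952 tilt [ 0.0003 -0.0001] grip 0.612 0.0 F [0.  0.3 0.8] t 4.2
 spin 0.0003 shift in new tool axes [ 0.0002  0.0003 -0.0013] in present [ 0.0002  0.0003 -0.0013]
```

Still closing; waiting for the fingers.

Request:
arm_command:
  rows:
    - {"grip": 0.4, "tx": 0, "ty": 0, "tz": 0, "spin": 0}
    - {"grip": 0.4, "tx": 0, "ty": 0, "tz": 0, "spin": 0}
    - {"grip": 0.4, "tx": 0, "ty": 0, "tz": 0, "spin": 0}
    - {"grip": 0.4, "tx": 0, "ty": 0, "tz": 0, "spin": 0}

```text
time: 4.6
position: [0.5338, 0.1444, 0.0556]
eef_rot: [0.999, -0.048, 0.0, -0.0]
wrist_force: [0.2, -0.5, 1.6]
gripper_width: 0.532
gripper_force: 15.0
```

Request:
arm_command:
  rows:
    - {"grip": 0.4, "tx": 0, "ty": 0, "tz": -0.01, "spin": 0}
    - {"grip": 0.4, "tx": 0, "ty": 0, "tz": -0.02, "spin": 0}
    - {"grip": 0.4, "tx": 0, "ty": 0, "tz": -0.02, "spin": 0}
    - {"grip": 0.4, "tx": 0, "ty": 0, "tz": 0, "spin": 0}

```text
time: 5.0
position: [0.5356, 0.1445, 0.108]
eef_rot: [0.999, -0.048, 0.002, -0.001]
wrist_force: [0.3, 0.8, -1.6]
gripper_width: 0.534
gripper_force: 15.0
```

Request:
arm_command:
  rows:
    - {"grip": 0.4, "tx": 0, "ty": 0, "tz": -0.03, "spin": 0}
    - {"grip": 0.4, "tx": 0.003, "ty": 0.03, "tz": -0.01, "spin": 0}
    - {"grip": 0.4, "tx": 0.004, "ty": 0.04, "tz": 0, "spin": 0}
    - {"grip": 0.4, "tx": 0.004, "ty": 0.045, "tz": 0, "spin": 0}
    - {"grip": 0.4, "tx": 0.004, "ty": 0.045, "tz": 0, "spin": 0}

```text
time: 5.5
position: [0.5327, -0.0178, 0.1449]
eef_rot: [0.999, -0.047, -0.0, 0.0]
wrist_force: [0.9, 0.2, -1.6]
gripper_width: 0.537
gripper_force: 15.0
```

Request:
arm_command:
  rows:
    - {"grip": 0.4, "tx": 0.004, "ty": 0.045, "tz": 0, "spin": 0}
    - {"grip": 0.4, "tx": 0.003, "ty": 0.04, "tz": 0, "spin": 0}
    - {"grip": 0.4, "tx": 0.0, "ty": 0.018, "tz": 0, "spin": 0.06}
    - {"grip": 0.4, "tx": 0, "ty": 0, "tz": 0, "spin": 0}
    - {"grip": 0.4, "tx": 0, "ty": 0, "tz": 0, "spin": 0}

```text
time: 6.0
position: [0.5303, -0.1181, 0.1449]
eef_rot: [0.997, -0.077, -0.001, -0.001]
wrist_force: [1.2, 0.2, -1.2]
gripper_width: 0.529
gripper_force: 15.0
```

```bash
python3 - <<'E'
from h import *
go(.53,-.12,.0125,-.16)
c=cam("top"); s=cam("scene")
im=np.hstack([cv2.resize(c["pixels"][240:310,200:350],(400,187)),cv2.resize(s["pixels"][190:260,330:450],(400,187*400//400))]); im=cv2.resize(im,(800,374)); cv2.imwrite("pics/keys.png",im[:,:,::-1])
E
```

```text
pos [ 0.5303 -0.1181  0.1449] yaw -0.1545 tilt [-0.0012 -0.0013] grip 0.529 15.000239107757807 F [ 1.2  0.2 -1.2] t 6.0
 spin 0.0055 shift in new tool axes [-0.      0.002   0.1324] in present [1.000e-04 2.100e-03 1.324e-01]
```

View pics/keys.png

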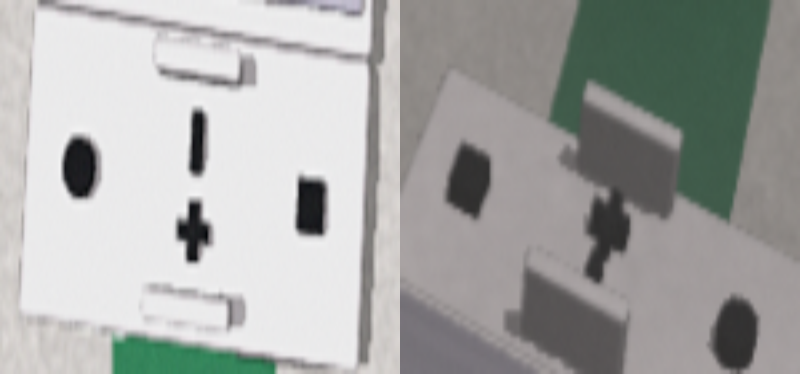

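The keys are now visible: bar near the steel plate (crop 197,142), cross nearer the robot (193,232), round at left, square at right. Now lowering the cover onto the counter.

Request:
arm_command:
  rows:
    - {"grip": 0.4, "tx": 0, "ty": 0, "tz": 0.04, "spin": 0}
    - {"grip": 0.4, "tx": 0, "ty": 0, "tz": 0.04, "spin": 0}
    - {"grip": 0.4, "tx": 0, "ty": 0, "tz": 0.03, "spin": 0}
    - {"grip": 0.4, "tx": 0, "ty": 0, "tz": 0.015, "spin": 0}
    - {"grip": 0.4, "tx": 0, "ty": 0, "tz": 0, "spin": 0}

```text
time: 6.6
position: [0.5291, -0.1169, 0.0183]
eef_rot: [0.997, -0.076, -0.002, -0.001]
wrist_force: [-0.1, -0.6, -1.6]
gripper_width: 0.532
gripper_force: 15.0
```

Request:
arm_command:
  rows:
    - {"grip": 0.4, "tx": 0, "ty": 0, "tz": 0.004, "spin": 0}
    - {"grip": 0.4, "tx": 0, "ty": 0, "tz": 0.003, "spin": 0}
    - {"grip": 0.4, "tx": 0, "ty": 0, "tz": 0.002, "spin": 0}
    - {"grip": 0.4, "tx": 0, "ty": 0, "tz": 0, "spin": 0}
    - {"grip": 0.4, "tx": 0, "ty": 0, "tz": 0, "spin": 0}

```text
time: 7.1
position: [0.5309, -0.1197, 0.012]
eef_rot: [0.997, -0.078, 0.0, 0.0]
wrist_force: [-0.7, -0.1, -1.4]
gripper_width: 0.527
gripper_force: 15.0
```

Request:
arm_command:
  rows:
    - {"grip": 0.4, "tx": 0, "ty": 0, "tz": 0.001, "spin": 0}
    - {"grip": 0.4, "tx": 0, "ty": 0, "tz": 0.001, "spin": 0}
    - {"grip": 0.4, "tx": 0, "ty": 0, "tz": 0, "spin": 0}

```text
time: 7.4
position: [0.5309, -0.1198, 0.0105]
eef_rot: [0.997, -0.078, 0.0, -0.0]
wrist_force: [-1.2, 0.8, 7.4]
gripper_width: 0.529
gripper_force: 15.0
```

Contact (7 N up). Releasing, then going up.

Request:
arm_command:
  rows:
    - {"grip": 0.6, "tx": 0, "ty": 0, "tz": 0, "spin": 0}
    - {"grip": 0.8, "tx": 0, "ty": 0, "tz": 0, "spin": 0}
    - {"grip": 1, "tx": 0, "ty": 0, "tz": 0, "spin": 0}
    - {"grip": 1, "tx": 0, "ty": 0, "tz": 0, "spin": 0}
    - {"grip": 1, "tx": 0, "ty": 0, "tz": 0, "spin": 0}

```text
time: 7.9
position: [0.5306, -0.1197, 0.0094]
eef_rot: [0.997, -0.078, -0.0, -0.0]
wrist_force: [0.2, 0.5, -0.6]
gripper_width: 0.904
gripper_force: 0.0
```

Request:
arm_command:
  rows:
    - {"grip": 1, "tx": 0, "ty": 0, "tz": 0, "spin": 0}
    - {"grip": 1, "tx": 0, "ty": 0, "tz": -0.015, "spin": 0}
    - {"grip": 1, "tx": 0, "ty": 0, "tz": -0.03, "spin": 0}
    - {"grip": 1, "tx": 0, "ty": 0, "tz": -0.03, "spin": 0}
    - {"grip": 1, "tx": 0, "ty": 0, "tz": 0, "spin": 0}

```text
time: 8.4
position: [0.5333, -0.1203, 0.0878]
eef_rot: [0.997, -0.078, 0.003, 0.0]
wrist_force: [0.9, 0.1, 0.4]
gripper_width: 1.0
gripper_force: 0.0
```

```bash
python3 - <<'E'
from h import *
go(.5309,-.1198,.013,1.413)
c=cam("top"); s=cam("scene")
print(proj(c,[[.531,-.12,.036]]),proj(s,[[.531,-.12,.036]]))
u=proj(s,[[.531,-.12,.036]])[0].astype(int); v=proj(c,[[.531,-.12,.036]])[0].astype(int)
f=lambda p,u:cv2.resize(p[u[1]-40:u[1]+40,u[0]-40:u[0]+40],(400,400))
cv2.imwrite("pics/put.png",np.hstack([f(c["pixels"],v),f(s["pixels"],u)])[:,:,::-1])
E
```

```text
pos [ 0.5333 -0.1203  0.0878] yaw -0.1553 tilt [0.0069 0.0003] grip 1.0 0.0 F [0.9 0.1 0.4] t 8.4
 spin -1.5683 shift in new tool axes [ 0.0002 -0.0024  0.0748] in present [-0.003  -0.0002  0.0748]
[[401.62316305 275.17406466]] [[272.84445075 208.83685541]]
```

View pics/put.png

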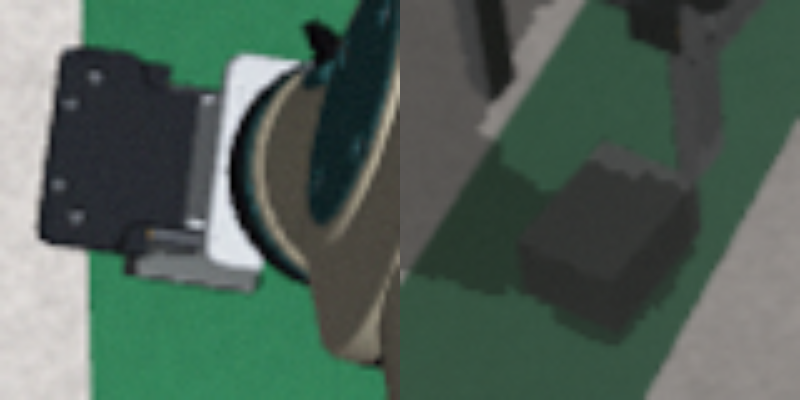

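The cover stands upright on the counter at about the predicted spot (scene crop centre ~(609,217)). I'll turn a quarter and take it by the ends.

Request:
arm_command:
  rows:
    - {"grip": 1, "tx": 0, "ty": 0, "tz": 0, "spin": -0.143}
    - {"grip": 1, "tx": 0, "ty": 0, "tz": 0, "spin": -0.143}
    - {"grip": 1, "tx": 0, "ty": 0, "tz": 0, "spin": -0.143}
    - {"grip": 1, "tx": 0, "ty": 0, "tz": 0, "spin": -0.143}
    - {"grip": 1, "tx": 0, "ty": 0, "tz": 0, "spin": -0.143}

```text
time: 9.0
position: [0.5295, -0.1193, 0.083]
eef_rot: [0.96, 0.279, -0.001, -0.001]
wrist_force: [-1.2, -0.7, -0.1]
gripper_width: 1.002
gripper_force: 0.0
```

Request:
arm_command:
  rows:
    - {"grip": 1, "tx": 0, "ty": 0, "tz": 0, "spin": -0.143}
    - {"grip": 1, "tx": 0, "ty": 0, "tz": 0, "spin": -0.143}
    - {"grip": 1, "tx": 0, "ty": 0, "tz": 0, "spin": -0.143}
    - {"grip": 1, "tx": 0, "ty": 0, "tz": 0, "spin": -0.143}
    - {"grip": 1, "tx": 0, "ty": 0, "tz": 0, "spin": -0.143}

```text
time: 9.5
position: [0.5295, -0.1193, 0.083]
eef_rot: [0.802, 0.598, -0.001, -0.001]
wrist_force: [0.2, -1.2, -0.2]
gripper_width: 1.0
gripper_force: 0.0
```

Request:
arm_command:
  rows:
    - {"grip": 1, "tx": 0, "ty": 0, "tz": 0, "spin": -0.138}
    - {"grip": 1, "tx": 0, "ty": 0, "tz": 0, "spin": 0}
    - {"grip": 1, "tx": 0, "ty": 0, "tz": 0, "spin": 0}

```text
time: 9.8
position: [0.5298, -0.1195, 0.0835]
eef_rot: [0.762, 0.648, -0.0, -0.001]
wrist_force: [-1.0, 0.4, -0.0]
gripper_width: 1.0
gripper_force: 0.0
```

```bash
python3 - <<'E'
from h import *
go(.5309,-.1198,.013,1.4155)
E
```

```text
pos [ 0.5298 -0.1195  0.0835] yaw 1.4094 tilt [ 0.0007 -0.002 ] grip 1.0 0.0 F [-1.   0.4 -0. ] t 9.8
 spin -0.0061 shift in new tool axes [-0.0002  0.0011  0.0705] in present [-0.0002  0.0013  0.0705]
```

Request:
arm_command:
  rows:
    - {"grip": 1, "tx": 0, "ty": 0.001, "tz": 0.025, "spin": -0.006}
    - {"grip": 1, "tx": 0, "ty": 0, "tz": 0.025, "spin": 0}
    - {"grip": 1, "tx": 0, "ty": 0, "tz": 0.02, "spin": 0}
    - {"grip": 1, "tx": 0, "ty": 0, "tz": 0, "spin": 0}
    - {"grip": 1, "tx": 0, "ty": 0, "tz": 0, "spin": 0}

```text
time: 10.3
position: [0.5314, -0.1195, 0.0143]
eef_rot: [0.759, 0.651, -0.0, -0.0]
wrist_force: [-0.1, -0.3, 1.4]
gripper_width: 1.001
gripper_force: 0.0
```

Request:
arm_command:
  rows:
    - {"grip": 0.6, "tx": 0, "ty": 0, "tz": 0, "spin": 0}
    - {"grip": 0.6, "tx": 0, "ty": 0, "tz": 0, "spin": 0}
    - {"grip": 0.6, "tx": 0, "ty": 0, "tz": 0, "spin": 0}
    - {"grip": 0.6, "tx": 0, "ty": 0, "tz": 0, "spin": 0}
    - {"grip": 0.6, "tx": 0, "ty": 0, "tz": 0, "spin": 0}

```text
time: 10.8
position: [0.532, -0.12, 0.0152]
eef_rot: [0.759, 0.651, 0.0, 0.0]
wrist_force: [-0.6, 0.6, 5.9]
gripper_width: 0.746
gripper_force: 15.0
```

Request:
arm_command:
  rows:
    - {"grip": 0.6, "tx": 0, "ty": 0, "tz": 0, "spin": 0}
    - {"grip": 0.6, "tx": 0, "ty": 0, "tz": 0, "spin": 0}

```text
time: 11.0
position: [0.532, -0.12, 0.0152]
eef_rot: [0.759, 0.651, 0.0, 0.0]
wrist_force: [-1.3, 0.6, 5.9]
gripper_width: 0.746
gripper_force: 15.0
```

Held by its ends (70 mm). Lifting and carrying it to above the keeper.

Request:
arm_command:
  rows:
    - {"grip": 0.6, "tx": 0, "ty": 0, "tz": -0.02, "spin": 0}
    - {"grip": 0.6, "tx": 0, "ty": 0, "tz": -0.04, "spin": 0}
    - {"grip": 0.6, "tx": 0, "ty": 0, "tz": -0.04, "spin": 0}
    - {"grip": 0.6, "tx": 0, "ty": 0, "tz": -0.02, "spin": 0}
    - {"grip": 0.6, "tx": 0, "ty": 0, "tz": 0, "spin": 0}

```text
time: 11.5
position: [0.5336, -0.1202, 0.1371]
eef_rot: [0.759, 0.651, 0.002, 0.002]
wrist_force: [-0.1, 0.3, -1.3]
gripper_width: 0.743
gripper_force: 15.0
```

Request:
arm_command:
  rows:
    - {"grip": 0.6, "tx": -0.03, "ty": 0.01, "tz": 0, "spin": 0}
    - {"grip": 0.6, "tx": -0.04, "ty": 0.013, "tz": 0, "spin": 0}
    - {"grip": 0.6, "tx": -0.04, "ty": 0.013, "tz": 0, "spin": 0}
    - {"grip": 0.6, "tx": -0.04, "ty": 0.012, "tz": 0, "spin": 0}
    - {"grip": 0.6, "tx": -0.023, "ty": 0.007, "tz": 0, "spin": 0}

```text
time: 12.0
position: [0.5579, -0.3036, 0.1319]
eef_rot: [0.76, 0.65, -0.002, -0.001]
wrist_force: [-0.1, 0.5, -1.9]
gripper_width: 0.745
gripper_force: 15.0
```

Request:
arm_command:
  rows:
    - {"grip": 0.6, "tx": 0, "ty": 0, "tz": 0, "spin": 0}
    - {"grip": 0.6, "tx": 0, "ty": 0, "tz": 0, "spin": 0}

```text
time: 12.2
position: [0.5585, -0.2986, 0.1324]
eef_rot: [0.759, 0.651, -0.0, -0.002]
wrist_force: [0.4, 0.5, -1.1]
gripper_width: 0.742
gripper_force: 15.0
```

```bash
python3 - <<'E'
from h import *
go(.5595,-.300,.027,1.4128)
c=cam("top"); s=cam("scene")
a=c["pixels"][217:307,440:540]; b=s["pixels"][120:240,135:255]
cv2.imwrite("pics/over.png",np.hstack([cv2.resize(a,(267,240)),cv2.resize(b,(533,533))[:240]])[:,:,::-1] if 0 else cv2.resize(b,(600,600),interpolation=cv2.INTER_CUBIC)[:,:,::-1])
E
```

```text
pos [ 0.5585 -0.2986  0.1324] yaw 1.4178 tilt [ 0.0016 -0.0031] grip 0.742 14.99891297891736 F [ 0.4  0.5 -1.1] t 12.2
 spin 0.005 shift in new tool axes [-0.0012  0.0012  0.1054] in present [-0.0014  0.0016  0.1054]
```

View pics/over.png

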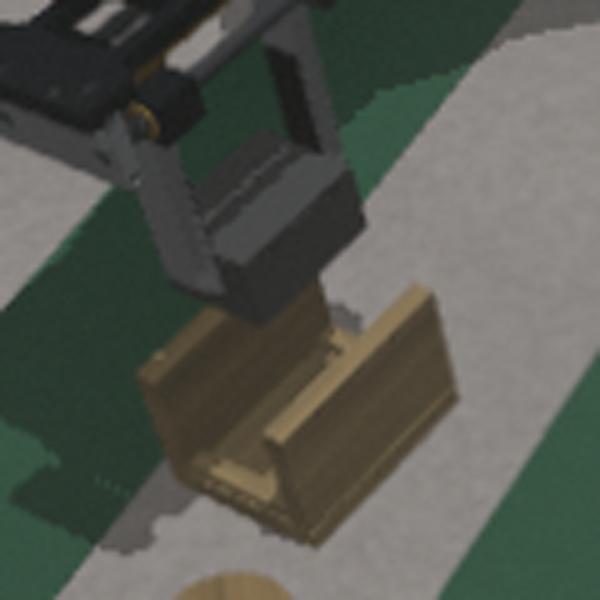

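The scene view shows the cover held above the keeper. Cover rim corners are at crop (260,325) and (365,228). Keeper board-top corners are near (265,435), (285,443), (418,283) and (438,292) for the +y board, and (138,372), (157,384) for the −y board.

```bash
python3 - <<'E'
from h import *
s=cam("scene"); p=get_state()["position"]
pt=lambda L:np.c_[135+np.array(L,float)[:,0]/5,120+np.array(L,float)[:,1]/5]
yaw=-.158; ex=np.array([np.cos(yaw),np.sin(yaw)]); ey=np.array([-ex[1],ex[0]])
def loc(P): d=P[:,:2]-p[:2]; return np.c_[d@ex,d@ey].round(4)
print("cover rim corners rel TCP (expect 35,25 / -35,25)",loc(plane(s,pt([(260,325),(365,228)]),p[2]-.0152)).tolist())
print("keeper +y board near in/out, far in/out",loc(plane(s,pt([(265,435),(285,443),(418,283),(438,292)]),.072)).tolist())
print("-y board near out,in",loc(plane(s,pt([(138,372),(157,384)]),.072)).tolist())
E
```

```text
cover rim corners rel TCP (expect 35,25 / -35,25) [[0.0352, 0.0256], [-0.0332, 0.0266]]
keeper +y board near in/out, far in/out [[0.0541, 0.0306], [0.0535, 0.0411], [-0.0523, 0.0303], [-0.052, 0.0417]]
-y board near out,in [[0.0523, -0.043], [0.0538, -0.0307]]
```

Aligned within about 1 mm. Descending gently.

Request:
arm_command:
  rows:
    - {"grip": 0.6, "tx": 0, "ty": 0, "tz": 0.012, "spin": 0}
    - {"grip": 0.6, "tx": 0, "ty": 0, "tz": 0.012, "spin": 0}
    - {"grip": 0.6, "tx": 0, "ty": 0, "tz": 0.01, "spin": 0}
    - {"grip": 0.6, "tx": 0, "ty": 0, "tz": 0, "spin": 0}
    - {"grip": 0.6, "tx": 0, "ty": 0, "tz": 0, "spin": 0}

```text
time: 12.85
position: [0.5596, -0.2989, 0.0999]
eef_rot: [0.759, 0.651, -0.0, -0.0]
wrist_force: [0.5, -0.5, -1.4]
gripper_width: 0.746
gripper_force: 15.0
```

```bash
python3 - <<'E'
from h import *
go(.559,-.2995,.028,1.4128)
E
```

```text
pos [ 0.5596 -0.2989  0.0999] yaw 1.419 tilt [ 0.0004 -0.0008] grip 0.746 14.998784121125937 F [ 0.5 -0.5 -1.4] t 12.85
 spin 0.0062 shift in new tool axes [-0.0007 -0.0005  0.0719] in present [-0.0007 -0.0004  0.0719]
```

Request:
arm_command:
  rows:
    - {"grip": 0.6, "tx": -0.0005, "ty": 0, "tz": 0.012, "spin": 0.005}
    - {"grip": 0.6, "tx": 0, "ty": 0, "tz": 0.012, "spin": 0}
    - {"grip": 0.6, "tx": 0, "ty": 0, "tz": 0.012, "spin": 0}
    - {"grip": 0.6, "tx": 0, "ty": 0, "tz": 0.01, "spin": 0}
    - {"grip": 0.6, "tx": 0, "ty": 0, "tz": 0, "spin": 0}

```text
time: 13.35
position: [0.5582, -0.2991, 0.0523]
eef_rot: [0.76, 0.65, -0.001, -0.002]
wrist_force: [0.1, 0.2, -0.9]
gripper_width: 0.746
gripper_force: 15.0
```

Request:
arm_command:
  rows:
    - {"grip": 0.6, "tx": 0, "ty": 0, "tz": 0.01, "spin": 0}
    - {"grip": 0.6, "tx": 0, "ty": 0, "tz": 0.01, "spin": 0}
    - {"grip": 0.6, "tx": 0, "ty": 0, "tz": 0.003, "spin": 0}
    - {"grip": 0.6, "tx": 0, "ty": 0, "tz": 0, "spin": 0}
    - {"grip": 0.6, "tx": 0, "ty": 0, "tz": 0, "spin": 0}

```text
time: 13.85
position: [0.5599, -0.2997, 0.0316]
eef_rot: [0.76, 0.649, 0.0, 0.0]
wrist_force: [-0.8, -0.6, -1.6]
gripper_width: 0.745
gripper_force: 15.0
```

Request:
arm_command:
  rows:
    - {"grip": 0.6, "tx": 0, "ty": 0, "tz": 0.002, "spin": 0}
    - {"grip": 0.6, "tx": 0, "ty": 0, "tz": 0.0015, "spin": 0}
    - {"grip": 0.6, "tx": 0, "ty": 0, "tz": 0, "spin": 0}
    - {"grip": 0.6, "tx": 0, "ty": 0, "tz": 0, "spin": 0}

```text
time: 14.25
position: [0.5597, -0.2997, 0.0281]
eef_rot: [0.76, 0.649, 0.0, 0.0]
wrist_force: [-0.3, 0.3, -1.0]
gripper_width: 0.745
gripper_force: 15.0
```

Request:
arm_command:
  rows:
    - {"grip": 0.6, "tx": 0, "ty": 0, "tz": 0.001, "spin": 0}
    - {"grip": 0.6, "tx": 0, "ty": 0, "tz": 0.001, "spin": 0}
    - {"grip": 0.6, "tx": 0, "ty": 0, "tz": 0, "spin": 0}

```text
time: 14.55
position: [0.5599, -0.2997, 0.0272]
eef_rot: [0.76, 0.649, -0.0, 0.0]
wrist_force: [-1.8, 0.2, 7.3]
gripper_width: 0.744
gripper_force: 15.0
```

Floor contact at the expected height. Releasing and rising.

Request:
arm_command:
  rows:
    - {"grip": 0.8, "tx": 0, "ty": 0, "tz": 0, "spin": 0}
    - {"grip": 0.9, "tx": 0, "ty": 0, "tz": 0, "spin": 0}
    - {"grip": 1, "tx": 0, "ty": 0, "tz": 0, "spin": 0}
    - {"grip": 1, "tx": 0, "ty": 0, "tz": 0, "spin": 0}
    - {"grip": 1, "tx": 0, "ty": 0, "tz": 0, "spin": 0}

```text
time: 15.05
position: [0.5597, -0.2996, 0.0259]
eef_rot: [0.76, 0.649, 0.0, -0.0]
wrist_force: [0.8, 0.4, 0.2]
gripper_width: 1.001
gripper_force: 0.0
```

Request:
arm_command:
  rows:
    - {"grip": 1, "tx": 0, "ty": 0, "tz": -0.01, "spin": 0}
    - {"grip": 1, "tx": 0, "ty": 0, "tz": -0.03, "spin": 0}
    - {"grip": 1, "tx": 0, "ty": 0, "tz": -0.04, "spin": 0}
    - {"grip": 1, "tx": 0, "ty": 0, "tz": -0.04, "spin": 0}
    - {"grip": 1, "tx": 0, "ty": 0, "tz": -0.02, "spin": 0}

```text
time: 15.55
position: [0.5615, -0.3001, 0.1705]
eef_rot: [0.76, 0.649, 0.001, 0.003]
wrist_force: [0.4, -0.3, 0.2]
gripper_width: 1.002
gripper_force: 0.0
```

```bash
python3 - <<'E'
from h import *
s=cam("scene"); cv2.imwrite("pics/kept.png",cv2.resize(s["pixels"][140:240,140:240],(500,500))[:,:,::-1])
# key positions: deck centre from top & scene; bar seen in keys view
c=cam("top"); p=c["pixels"]; n,l,st,ce=cv2.connectedComponentsWithStats((p.max(2)<60).astype(np.uint8))
for i in range(1,n):
    if 210<ce[i][0]<330 and 240<ce[i][1]<300 and st[i][4]>15: print("dark",ce[i].round(1),st[i],plane(c,ce[i],.061).round(4))
go(.5342,.1445,.16,-.0955)
E
```

```text
dark [273.5 266.1] [272 261   4  11  43] [[0.5512 0.1424 0.061 ]]
dark [229.4 271. ] [224 266  12  11 104] [[0.5425 0.2307 0.061 ]]
dark [316.2 278.3] [312 274  10  10  88] [[0.5258 0.0569 0.061 ]]
dark [272.2 283. ] [267 278  11  11  64] [[0.5175 0.1452 0.061 ]]
pos [ 0.5621 -0.3005  0.1704] yaw 1.4137 tilt [-0.0021  0.0072] grip 0.997 0.0 F [ 0.2 -0.2 -0.5] t 15.65
 spin 1.5092 shift in new tool axes [-0.0702 -0.4403  0.0104] in present [ 0.4351 -0.0972  0.0087]
```

View pics/kept.png

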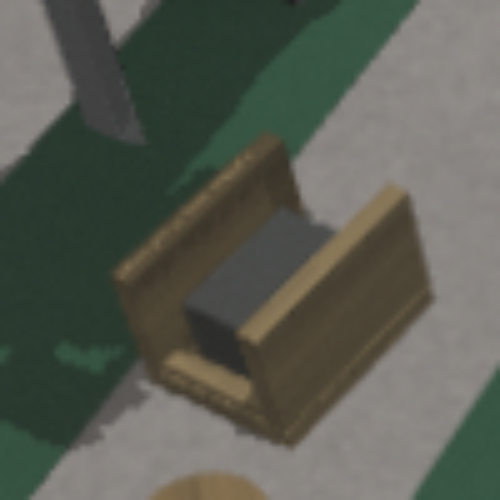

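The cover sits flat in the keeper between the boards. I'll close the fingers, turn back and go to the round key.

Request:
arm_command:
  rows:
    - {"grip": 0, "tx": 0, "ty": 0, "tz": 0, "spin": 0.137}
    - {"grip": 0, "tx": 0, "ty": 0, "tz": 0, "spin": 0.137}
    - {"grip": 0, "tx": 0, "ty": 0, "tz": 0, "spin": 0.137}
    - {"grip": 0, "tx": 0, "ty": 0, "tz": 0, "spin": 0.137}
    - {"grip": 0, "tx": 0, "ty": 0, "tz": 0, "spin": 0.137}

```text
time: 16.15
position: [0.5588, -0.2993, 0.1649]
eef_rot: [0.935, 0.354, -0.001, -0.001]
wrist_force: [-0.8, -0.6, -0.6]
gripper_width: 0.613
gripper_force: 0.0
```

Request:
arm_command:
  rows:
    - {"grip": 0, "tx": 0, "ty": 0, "tz": 0, "spin": 0.137}
    - {"grip": 0, "tx": 0, "ty": 0, "tz": 0, "spin": 0.137}
    - {"grip": 0, "tx": 0, "ty": 0, "tz": 0, "spin": 0.137}
    - {"grip": 0, "tx": 0, "ty": 0, "tz": 0, "spin": 0.137}
    - {"grip": 0, "tx": 0, "ty": 0, "tz": 0, "spin": 0.137}

```text
time: 16.65
position: [0.5588, -0.2993, 0.1648]
eef_rot: [1.0, 0.019, -0.001, -0.0]
wrist_force: [0.3, -0.1, 0.2]
gripper_width: 0.188
gripper_force: 0.0
```

Request:
arm_command:
  rows:
    - {"grip": 0, "tx": 0, "ty": 0, "tz": 0, "spin": 0.139}
    - {"grip": 0, "tx": -0.006, "ty": -0.04, "tz": 0, "spin": 0}
    - {"grip": 0, "tx": -0.006, "ty": -0.048, "tz": 0, "spin": 0}
    - {"grip": 0, "tx": -0.006, "ty": -0.048, "tz": 0, "spin": 0}
    - {"grip": 0, "tx": -0.006, "ty": -0.048, "tz": 0, "spin": 0}

```text
time: 17.15
position: [0.5522, -0.1124, 0.1651]
eef_rot: [0.999, -0.048, -0.001, -0.0]
wrist_force: [0.9, 0.5, -1.0]
gripper_width: 0.007
gripper_force: 0.0
```

Request:
arm_command:
  rows:
    - {"grip": 0, "tx": -0.006, "ty": -0.048, "tz": 0, "spin": 0}
    - {"grip": 0, "tx": -0.006, "ty": -0.048, "tz": 0, "spin": 0}
    - {"grip": 0, "tx": -0.007, "ty": -0.048, "tz": 0, "spin": 0}
    - {"grip": 0, "tx": -0.007, "ty": -0.048, "tz": 0, "spin": 0}
    - {"grip": 0, "tx": -0.007, "ty": -0.048, "tz": 0, "spin": 0}

```text
time: 17.65
position: [0.5421, 0.1295, 0.1652]
eef_rot: [0.999, -0.048, -0.001, 0.0]
wrist_force: [1.0, -0.1, -0.3]
gripper_width: 0.01
gripper_force: 0.0
```

Request:
arm_command:
  rows:
    - {"grip": 0, "tx": -0.007, "ty": -0.048, "tz": 0, "spin": 0}
    - {"grip": 0, "tx": -0.004, "ty": -0.03, "tz": 0, "spin": 0}
    - {"grip": 0, "tx": 0, "ty": 0, "tz": 0, "spin": 0}
    - {"grip": 0, "tx": 0, "ty": 0, "tz": 0, "spin": 0}

```text
time: 18.05
position: [0.5389, 0.2064, 0.1651]
eef_rot: [0.999, -0.047, -0.001, 0.001]
wrist_force: [0.9, 0.2, 0.3]
gripper_width: 0.011
gripper_force: 0.0
```

```bash
python3 - <<'E'
from h import *
go(.5425,.2312,.1,-.0955)
E
```

```text
pos [0.5389 0.2064 0.1651] yaw -0.0937 tilt [-0.0014  0.0015] grip 0.011 0.0 F [0.9 0.2 0.3] t 18.05
 spin 0.0018 shift in new tool axes [ 0.0013 -0.025   0.0651] in present [ 0.0014 -0.0251  0.065 ]
```

Request:
arm_command:
  rows:
    - {"grip": 0, "tx": 0.001, "ty": -0.025, "tz": 0.03, "spin": 0}
    - {"grip": 0, "tx": 0, "ty": 0, "tz": 0.03, "spin": 0}
    - {"grip": 0, "tx": 0, "ty": 0, "tz": 0.02, "spin": 0}
    - {"grip": 0, "tx": 0, "ty": 0, "tz": 0, "spin": 0}
    - {"grip": 0, "tx": 0, "ty": 0, "tz": 0, "spin": 0}

```text
time: 18.55
position: [0.5435, 0.2293, 0.086]
eef_rot: [0.999, -0.049, -0.0, 0.001]
wrist_force: [-0.0, -1.0, 0.4]
gripper_width: 0.007
gripper_force: 0.0
```

```bash
python3 - <<'E'
from h import *
go(.5425,.2312,.0535,-.0955)
E
```

```text
pos [0.5435 0.2293 0.086 ] yaw -0.0978 tilt [-0.0003  0.0013] grip 0.007 0.0 F [-0.  -1.   0.4] t 18.55
 spin -0.0023 shift in new tool axes [-0.0011 -0.0018  0.0325] in present [-0.0011 -0.0018  0.0325]
```

Well within the 24 mm cap. Pressing.

Request:
arm_command:
  rows:
    - {"grip": 0, "tx": -0.001, "ty": -0.002, "tz": 0.015, "spin": 0}
    - {"grip": 0, "tx": 0, "ty": 0, "tz": 0.01, "spin": 0}
    - {"grip": 0, "tx": 0, "ty": 0, "tz": 0.006, "spin": 0}
    - {"grip": 0, "tx": 0, "ty": 0, "tz": 0.002, "spin": 0}
    - {"grip": 0, "tx": 0, "ty": 0, "tz": 0, "spin": 0}

```text
time: 19.05
position: [0.5432, 0.2331, 0.0552]
eef_rot: [0.999, -0.048, 0.001, -0.0]
wrist_force: [-2.7, -1.8, 11.4]
gripper_width: 0.006
gripper_force: 6.0
```

Request:
arm_command:
  rows:
    - {"grip": 0, "tx": 0, "ty": 0, "tz": 0.001, "spin": 0}
    - {"grip": 0, "tx": 0, "ty": 0, "tz": 0, "spin": 0}
    - {"grip": 0, "tx": 0, "ty": 0, "tz": 0, "spin": 0}

```text
time: 19.35
position: [0.5433, 0.2331, 0.055]
eef_rot: [0.999, -0.048, 0.001, -0.0]
wrist_force: [-3.8, -2.4, 19.0]
gripper_width: 0.009
gripper_force: 9.3
```

Round is fully down (19 N, bottomed at 55 mm). Going up and over to the bar.

Request:
arm_command:
  rows:
    - {"grip": 0, "tx": 0, "ty": 0, "tz": -0.02, "spin": 0}
    - {"grip": 0, "tx": 0, "ty": 0, "tz": -0.04, "spin": 0}
    - {"grip": 0, "tx": 0.0095, "ty": 0.045, "tz": 0, "spin": 0}
    - {"grip": 0, "tx": 0.0095, "ty": 0.044, "tz": 0, "spin": 0}
    - {"grip": 0, "tx": 0, "ty": 0, "tz": 0, "spin": 0}

```text
time: 19.85
position: [0.5542, 0.1338, 0.113]
eef_rot: [0.999, -0.053, 0.001, 0.003]
wrist_force: [0.7, -0.6, 1.4]
gripper_width: 0.004
gripper_force: 0.0
```

Request:
arm_command:
  rows:
    - {"grip": 0, "tx": 0, "ty": 0, "tz": 0, "spin": 0}
    - {"grip": 0, "tx": 0, "ty": 0, "tz": 0, "spin": 0}
    - {"grip": 0, "tx": 0, "ty": 0, "tz": 0, "spin": 0}

```text
time: 20.15
position: [0.5524, 0.1448, 0.112]
eef_rot: [0.999, -0.046, -0.0, -0.0]
wrist_force: [0.4, -0.2, 0.1]
gripper_width: 0.003
gripper_force: 0.0
```

```bash
python3 - <<'E'
from h import *
go(.5541,.1425,.0535,-.0955)
E
```

```text
pos [0.5524 0.1448 0.112 ] yaw -0.0929 tilt [-0.0002 -0.0009] grip 0.003 0.0 F [ 0.4 -0.2  0.1] t 20.15
 spin 0.0026 shift in new tool axes [0.0019 0.0021 0.0585] in present [0.0019 0.0022 0.0585]
```

Request:
arm_command:
  rows:
    - {"grip": 0, "tx": 0.002, "ty": 0.001, "tz": 0.02, "spin": 0}
    - {"grip": 0, "tx": 0, "ty": 0, "tz": 0.015, "spin": 0}
    - {"grip": 0, "tx": 0, "ty": 0, "tz": 0, "spin": 0}
    - {"grip": 0, "tx": 0, "ty": 0, "tz": 0, "spin": 0}
    - {"grip": 0, "tx": 0, "ty": 0, "tz": 0, "spin": 0}

```text
time: 20.65
position: [0.5551, 0.1426, 0.0777]
eef_rot: [0.999, -0.047, 0.001, -0.0]
wrist_force: [-0.1, -0.1, -0.1]
gripper_width: 0.001
gripper_force: 0.0
```

On target: fingertips cover deck x 13–29 mm, clear of the cross. Pressing.

Request:
arm_command:
  rows:
    - {"grip": 0, "tx": 0, "ty": 0, "tz": 0.01, "spin": 0}
    - {"grip": 0, "tx": 0, "ty": 0, "tz": 0.008, "spin": 0}
    - {"grip": 0, "tx": 0, "ty": 0, "tz": 0.0055, "spin": 0}
    - {"grip": 0, "tx": 0, "ty": 0, "tz": 0.0015, "spin": 0}
    - {"grip": 0, "tx": 0, "ty": 0, "tz": 0, "spin": 0}

```text
time: 21.15
position: [0.5553, 0.1421, 0.0548]
eef_rot: [0.999, -0.048, 0.001, -0.0]
wrist_force: [-4.6, -0.8, 25.9]
gripper_width: 0.008
gripper_force: 13.1
```

Request:
arm_command:
  rows:
    - {"grip": 0, "tx": 0, "ty": 0, "tz": 0, "spin": 0}

```text
time: 21.25
position: [0.5553, 0.1421, 0.0548]
eef_rot: [0.999, -0.048, 0.001, -0.0]
wrist_force: [-5.1, -0.4, 26.4]
gripper_width: 0.004
gripper_force: 13.1
```

Request:
arm_command:
  rows:
    - {"grip": 0, "tx": 0, "ty": 0, "tz": -0.02, "spin": 0}
    - {"grip": 0, "tx": 0, "ty": 0, "tz": -0.04, "spin": 0}
    - {"grip": 0, "tx": -0.0105, "ty": -0.044, "tz": 0, "spin": 0}
    - {"grip": 0, "tx": -0.0105, "ty": -0.044, "tz": 0, "spin": 0}
    - {"grip": 0, "tx": 0, "ty": 0, "tz": 0, "spin": 0}

```text
time: 21.75
position: [0.5398, 0.2404, 0.1118]
eef_rot: [0.999, -0.043, -0.001, -0.003]
wrist_force: [-0.3, 0.5, 0.1]
gripper_width: 0.007
gripper_force: 0.0
```

Request:
arm_command:
  rows:
    - {"grip": 0, "tx": 0, "ty": 0, "tz": 0.02, "spin": 0}
    - {"grip": 0, "tx": 0, "ty": 0, "tz": 0.015, "spin": 0}
    - {"grip": 0, "tx": 0, "ty": 0, "tz": 0, "spin": 0}
    - {"grip": 0, "tx": 0, "ty": 0, "tz": 0, "spin": 0}
    - {"grip": 0, "tx": 0, "ty": 0, "tz": 0, "spin": 0}

```text
time: 22.25
position: [0.5426, 0.2313, 0.0775]
eef_rot: [0.999, -0.048, 0.0, -0.0]
wrist_force: [-0.1, -0.4, 0.5]
gripper_width: 0.004
gripper_force: 0.0
```

Request:
arm_command:
  rows:
    - {"grip": 0, "tx": 0, "ty": 0, "tz": 0.01, "spin": 0}
    - {"grip": 0, "tx": 0, "ty": 0, "tz": 0.008, "spin": 0}
    - {"grip": 0, "tx": 0, "ty": 0, "tz": 0.005, "spin": 0}
    - {"grip": 0, "tx": 0, "ty": 0, "tz": 0.0015, "spin": 0}
    - {"grip": 0, "tx": 0, "ty": 0, "tz": 0, "spin": 0}

```text
time: 22.75
position: [0.5427, 0.2316, 0.055]
eef_rot: [0.999, -0.048, 0.001, -0.0]
wrist_force: [-4.3, -2.3, 22.4]
gripper_width: 0.005
gripper_force: 10.8
```

Request:
arm_command:
  rows:
    - {"grip": 0, "tx": 0, "ty": 0, "tz": 0, "spin": 0}

```text
time: 22.85
position: [0.5427, 0.2316, 0.055]
eef_rot: [0.999, -0.048, 0.001, -0.0]
wrist_force: [-3.6, -1.4, 21.4]
gripper_width: 0.006
gripper_force: 10.8
```

Request:
arm_command:
  rows:
    - {"grip": 0, "tx": 0, "ty": 0, "tz": -0.02, "spin": 0}
    - {"grip": 0, "tx": 0, "ty": 0, "tz": -0.04, "spin": 0}
    - {"grip": 0, "tx": 0, "ty": 0.04, "tz": 0, "spin": 0}
    - {"grip": 0, "tx": 0, "ty": 0.048, "tz": 0, "spin": 0}
    - {"grip": 0, "tx": 0, "ty": 0.048, "tz": 0, "spin": 0}

```text
time: 23.35
position: [0.5287, 0.0951, 0.1124]
eef_rot: [0.999, -0.047, 0.0, 0.0]
wrist_force: [0.1, -0.9, -0.4]
gripper_width: 0.009
gripper_force: 0.0
```

Request:
arm_command:
  rows:
    - {"grip": 0, "tx": 0, "ty": 0.0385, "tz": 0, "spin": 0}
    - {"grip": 0, "tx": 0, "ty": 0, "tz": 0.02, "spin": 0}
    - {"grip": 0, "tx": 0, "ty": 0, "tz": 0.015, "spin": 0}
    - {"grip": 0, "tx": 0, "ty": 0, "tz": 0, "spin": 0}
    - {"grip": 0, "tx": 0, "ty": 0, "tz": 0, "spin": 0}

```text
time: 23.85
position: [0.5252, 0.0579, 0.0773]
eef_rot: [0.999, -0.047, -0.0, 0.0]
wrist_force: [-0.0, 0.4, -0.1]
gripper_width: 0.006
gripper_force: 0.0
```

```bash
python3 - <<'E'
from h import *
go(.526,.0575,.0535,-.0955)
E
```

```text
pos [0.5252 0.0579 0.0773] yaw -0.095 tilt [-0.0009  0.0001] grip 0.006 0.0 F [-0.   0.4 -0.1] t 23.85
 spin 0.0005 shift in new tool axes [0.0008 0.0003 0.0238] in present [0.0008 0.0003 0.0238]
```

Request:
arm_command:
  rows:
    - {"grip": 0, "tx": 0, "ty": 0, "tz": 0.01, "spin": 0}
    - {"grip": 0, "tx": 0, "ty": 0, "tz": 0.008, "spin": 0}
    - {"grip": 0, "tx": 0, "ty": 0, "tz": 0.005, "spin": 0}
    - {"grip": 0, "tx": 0, "ty": 0, "tz": 0.0015, "spin": 0}
    - {"grip": 0, "tx": 0, "ty": 0, "tz": 0, "spin": 0}

```text
time: 24.35
position: [0.5262, 0.0582, 0.055]
eef_rot: [0.999, -0.047, 0.001, -0.0]
wrist_force: [-4.2, 0.2, 20.1]
gripper_width: 0.005
gripper_force: 10.3
```

Request:
arm_command:
  rows:
    - {"grip": 0, "tx": 0, "ty": 0, "tz": 0, "spin": 0}

```text
time: 24.45
position: [0.5262, 0.0582, 0.055]
eef_rot: [0.999, -0.047, 0.001, -0.0]
wrist_force: [-3.5, 0.3, 21.1]
gripper_width: 0.005
gripper_force: 10.3
```

Request:
arm_command:
  rows:
    - {"grip": 0, "tx": 0, "ty": 0, "tz": -0.02, "spin": 0}
    - {"grip": 0, "tx": 0, "ty": 0, "tz": -0.04, "spin": 0}
    - {"grip": 0, "tx": 0, "ty": 0, "tz": -0.04, "spin": 0}
    - {"grip": 0, "tx": 0, "ty": 0, "tz": 0, "spin": 0}
    - {"grip": 0, "tx": 0, "ty": 0, "tz": 0, "spin": 0}

```text
time: 24.95
position: [0.5258, 0.0579, 0.1535]
eef_rot: [0.999, -0.047, 0.001, -0.0]
wrist_force: [-0.6, 0.3, -0.5]
gripper_width: 0.005
gripper_force: 0.0
```

All presses bottomed and the arm is clear. Handing in.

```bash
python3 -c "
from bench import ticket
print(ticket.close_job())"
```

```text
the job is handed in; nothing more can be done
None
```

I set the cover on the counter, then fully home in the keeper, pressed round, bar, round and square fully down in that order, and handed the job in at about 25 s; the hand-in gave no verdict.

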